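# Jack up a bowl feeder and hold it

## Robot

A 7-joint arm with a two-finger parallel gripper is mounted at the origin on the work surface. World frame = base frame: x ahead of the robot, y to its left, z up, the work surface at z = 0. Lengths are in m, angles in degrees, forces in N, time in s.
With the tool pointing down it reaches from about 0.425 to 0.95 m from the base axis. Payload 4.7 kg.
Tool frame: the origin (TCP) lies on the centre line of the jaws, within the pads' length; the fingertips stand nose_length ahead of it and the grasp point (between the pads) lies 6 mm ahead of it (nose_length is the distance from the TCP to the fingertips, in m); z points along the fingers, y is the line along which they close (so a half turn about z gives the same grasp; the last joint's range is limited). The gripper opens to 87 mm and grips with 3 to 60 N. Pads are 19 mm wide; open, the fingers measure 117 mm over their backs; the gripper's body (75 mm by 190 mm) begins 51 mm behind the grasp point.
Start: joints at [-70.926, 26.849, -2.785, 87.806, 1.381, 65.374, -4.715], TCP at [0.239, 0.631, 0.248] pointing down, gripper open.
Joint ranges: [-148.3, 148.3], [-19.14, 114.17], [-79.39, 73.82], [5.75, 140.21], [-59.74, 239.74], [12.07, 113.84], [-152.46, 152.46]. Speed limits (degrees/s): [147.25, 147.25, 180, 180, 180, 180, 180].

## Interface

Orientations are given as [roll, pitch, yaw] about the fixed x, y, z axes, in that order (R = Rz(yaw) Ry(pitch) Rx(roll)).
In Python, from cell import sense, snapshot, camera_model, sign_off, boxes_of, nose_length gives the robot as it stands.
- The arm moves only by the shell command python3 -m crank 'ROWS' [FORCE]. ROWS is JSON, one flat list of numbers, 7 for each row, row after row: the opening in per cent of the stroke, from 0 (shut) to 100 (fully open), then the shift along the tool's x, y, z in cm, then the turn, a rotation vector about the tool's x, y, z in rad. A call has exactly 5 rows; each row is the pose to reach, as a shift and turn from the pose commanded when the call began, along the tool's axes at that moment; what a row does not reach only later rows make up. A row lasts 1/12 s, in which the tool goes at most 41.7 mm and 7.16 degrees, less where a joint would pass 70% of its speed; a pose out of reach is approached as far as the arm can. A call with a gripper value outside its range is refused whole. The fingers move at their own pace and stop on an object; FORCE is the grip in N (left out, the last holds). Time passes only in rows, so rows that repeat a pose let the fingers close, or fill a call up. It gives the time, the measured TCP pose, the force, the opening and the grip force at its end, in the units of the state.
- sense(): the state, without advancing time (a new reading comes with each control period).
- snapshot(name): name is "scene" or "top" or "wrist"; returns the picture (400x640x3 uint8, blue, green, red); there is no depth.
- camera_model(name): a dict with "fx", "fy", "cx", "cy" (pixels), "R" (3x3) and "t" (3): a world point X has camera coordinates R X + t; the wrist camera has in their place "T_tool_cam" (4x4, takes a point from camera to tool coordinates, whose origin is the TCP and whose axes are the flange's). Camera axes: x right, y down, z forward; pixel columns grow to the right and rows downward; lengths in m; the calibration is good to about 2 mm. A picture is of the moment at which its call begins: read the wrist's pose just before it. camera_model takes no time and is no camera call.
- sign_off(): hands the job in; it is judged then, once.
Trained networks look in the newest picture that a camera, given by its name, has taken for a name from the list of things; names that differ only in an ending like _2 or _b are one class to them, and where a whole thing is asked for, a point or a joint stands for the part that bears it (a point fixed in the world has none). Each returns a list of dicts, best first, with "confidence" (0 to 1); they miss things now and then, are a little off and sometimes report something else, mostly with a low value. They report only what shows in the picture. A call takes as long as a camera call. They do not tell look-alikes from the thing itself.
- boxes_of(camera, label): "pixel" ([column, row] in pixels, amid what is visible of it).
The state is a dict: "t": time; "joints": joint angles; "joint_velocities": joint speeds; "joint_efforts": joint torques, N m; "tcp_pos": TCP position; "orientation": TCP orientation; "contact_force": force on the tool from outside, world axes, zero at the start; "wrist_torque": the same for the moment, N m; "grip_width": finger opening in m; "gripper_force": force on a finger pad.
Only numpy, scipy, OpenCV 4.12 (cv2) and the standard library are available. Lean on these libraries where they do the work, as an engineer would, in place of code of your own. Each camera call takes 0.05 s, during which the arm holds its last target. There are 200 camera calls.

## Task

A rubber foot under the small parts feeder is to be changed. Lift the loose blue lid off the feeder's bowl by its knob and set it down gently, knob up, on the round black mat; then set the red jack with its saddle centred under the yellow-marked lift pad on the feeder's tongue, and pump once as a trial: push the jack's handle fully down, then let it come all the way up again. Then push the handle fully down once more and finish while still holding it down, the feeder being held up by the jack alone; leave the other things on the bench where they are.

Things in the scene. Friction and masses are not known exactly. Their poses are not given: they have to be found in the camera images.
- feeder: Bowl feeder, its blue frame (170 x 170 mm) fixed to the bench. Origin on the bench under the bowl's axis, z up. On the frame lies a hinged aluminium deck, 170 x 170 mm, 75 to 87 mm above the bench, with a tongue 44 mm wide jutting along the feeder's own -x to 165 mm from the origin (the frame ends at 85 mm; the bench under the tongue is free). Green bowl: radius 74 mm, rim 195 mm up
- lift_pad (a point): Centre of the underside of the lift pad, a yellow disc of 32 mm diameter under the tongue, 145 mm from the feeder's origin along its own -x and 71 mm above the bench with the deck down; a yellow dot on top of the tongue, 17 mm higher, marks the same spot. It takes about 9 N upward to raise the deck here
- feeder_deck (a joint): Tilt of the feeder's deck in rad: 0 resting down; it grows as the tongue end is raised (hinge 237 mm from the lift pad, so about 4 mm lift per 0.017 rad) and falls back by its weight. A full stroke of the jack raises it to about 0.08
- bowl_mouth (a point): Centre of the bowl's mouth at rim height, 195 mm above the bench; inner diameter 134 mm
- lid: Loose round blue lid, 148 mm diameter, about 0.18 kg, black knob in the middle. Origin at the centre of the underside of its locating ring (120 mm diameter, 6 mm deep, loose in the bowl's mouth), z up; the disc's top is 11 mm above the origin. Starts on the bowl, origin 189 mm above the bench
- lid_knob (a point): Centre of the head of the lid's knob: a head of 28 mm diameter and 22 mm tall on a thinner stem, 38 mm above the lid's origin (27 mm above the lid's top face)
- mat: Round black rubber mat, 170 mm diameter, 3 mm thick, fixed on the bench; origin at the centre of its underside. The lid is to lie on it
- jack: Loose red lever jack, about 0.85 kg; base plate 70 mm wide, 20 mm high, from 140 mm behind (own -x) to 100 mm ahead (+x) of the origin. Origin on the bench under the black carrying fin, z up. Saddle ahead of the fin, handle behind it. With its own +x along the feeder's own +x, in line with the tongue, the base stays clear of the feeder's frame
- carry_fin (a point): Grip point of the jack's carrying fin, 55 mm above the jack's origin. The fin is 20 mm thick (jack's own y), 32 mm long (own x) and stands from 20 to 80 mm above the bench: pinch it across its thickness from above
- saddle_top (a point): Centre of the top of the jack's saddle, a steel disc of 32 mm diameter, 70 mm ahead of the jack's origin, 50 mm above the bench while the handle is up; rises 40 mm in a full stroke
- handle_pivot (a point): Axis of the handle's pivot, 35 mm behind the jack's origin (own -x) and 50 mm above the bench; the handle runs 90 mm backward from it
- jack_handle (a joint): Handle angle, rad: 0 fully up (rising backward at 0.60 rad above level), 0.65 fully down on its stop (0.05 below level). The saddle rises 62 mm per rad in step with it and meets the lift pad at about 0.34. No ratchet: a spring (2 to 4 N at the bar) and the load raise the handle when let go; about 10 N on the bar holds it down under load
- handle_bar (a point): Centre of the yellow cross bar at the handle's end: 18 mm diameter, 60 mm long along the jack's own y, 90 mm from the pivot. 101 mm above the bench when up, about 46 mm when fully down; it moves in an arc in the jack's own xz plane
- grease_jar: Amber grease jar, 56 mm diameter, 50 mm tall; origin under its centre. To be left alone
- spare_foot: Black rubber foot, 36 mm diameter, 30 mm tall; origin under its centre. To be left alone
- parts_tray: Open green tray, 120 x 90 x 35 mm; origin under its centre. To be left alone
- screwdriver: Red-handled screwdriver, about 200 mm long, lying on the bench on the robot's side of the feeder. To be left alone
Not all that is in view belongs to the job. There is more than one size of the lid; the job needs the smallest.

How it is judged (in metres and radians):
On the way, in this order (a step that is already met when the one before it is completed fails the run):
1. the lid lies on the mat, knob up, let go (horizontal distance between lid and mat below 0.05 m and height (world z) of lid below 0.012 m and angle between lid's own z axis and vertical below 0.1 rad and linear speed of lid below 0.05 m/s and contact force between each of the arm, the fingers and lid below 0.2 N), for 0.2 s.
2. the jack stands still and flat on the bench with its saddle centred under the lift pad, handle up (horizontal distance between saddle_top and lift_pad below 0.013 m and angle between jack's own z axis and vertical below 0.06 rad and height (world z) of jack below 0.004 m and linear speed of jack below 0.03 m/s and value of joint jack_handle below 0.12 rad), for 0.2 s.
3. trial stroke: handle fully down, the jack raising the feeder (value of joint jack_handle above 0.55 rad and value of joint feeder_deck above 0.045 rad and contact force between jack and feeder above 3 N), for 0.1 s.
4. handle up again and the feeder back down (value of joint jack_handle below 0.12 rad and value of joint feeder_deck below 0.01 rad), for 0.1 s.
At the end, for the whole second after the job is handed in: Lid flat and untouched on the mat, centres within 50 mm. Jack flat on the bench, saddle within 13 mm of the lift pad's centre seen from above, handle held still by the fingers beyond 0.55 rad, its saddle carrying the feeder's deck beyond 0.045 rad; the robot not touching the feeder (all of step 1 and all of step 3 and horizontal distance between saddle_top and lift_pad below 0.013 m and angle between jack's own z axis and vertical below 0.06 rad and height (world z) of jack below 0.004 m and velocity of joint jack_handle between -0.1 and 0.1 rad/s and contact force between the fingers and jack above 2 N and contact force between each of the arm, the fingers and feeder below 0.5 N); the arm keeps its last pose, push and grip.
It fails at once if the lid is dropped (moving faster than 0.7 m/s out of the fingers) (linear speed of lid above 0.7 m/s and contact force between the fingers and lid below 0.1 N).
It fails at once if the feeder is raised with the lid still on it (value of joint feeder_deck above 0.03 rad and horizontal distance between lid and feeder below 0.1 m).
It fails at once if the jack is tipped over (angle between jack's own z axis and vertical above 0.5 rad).
It fails at once if another thing on the bench is moved by more than 40 mm (distance of any of grease_jar, spare_foot, parts_tray, screwdriver from where it was at the start of the episode above 0.04 m).
It also fails if it takes over 72 s, if anything falls off the work surface, if the arm or the gripper's body presses on something with over 40 N, if the wrist force passes 120 N, or if a joint passes its speed limit or range.

## Working session

There is one attempt and no reset: what is moved stays moved. The work goes in short steps, Python scripts to look and compute and a shell command to move; the robot and the scene stay as the last step left them, time stands still between calls to the robot, and variables do not carry over. Pictures are saved under pics/ and viewed, at most 10 in all, crops included, and the job is handed in when it is done.

```bash
ls; mkdir -p pics; cat > h.py <<'E'
import numpy as np, cv2
from scipy.spatial.transform import Rotation as Ro
from cell import *
def tool():
    s=sense(); return np.array(s["tcp_pos"]),Ro.from_euler('xyz',s["orientation"],degrees=True).as_matrix()
def cam(name):
    m=camera_model(name)
    if "T_tool_cam" in m:
        p,R=tool(); T=np.array(m["T_tool_cam"]); Rw=R@T[:3,:3]; c=p+R@T[:3,3]
    else:
        Rw=np.array(m["R"]).T; c=-Rw@np.array(m["t"])
    return m,Rw,c
def px2w(C,px,z):
    m,Rw,c=C; d=Rw@np.array([(px[0]-m["cx"])/m["fx"],(px[1]-m["cy"])/m["fy"],1.]); return c+d*(z-c[2])/d[2]
def w2px(C,X):
    m,Rw,c=C; q=Rw.T@(np.array(X)-c); return np.array([m["fx"]*q[0]/q[2]+m["cx"],m["fy"]*q[1]/q[2]+m["cy"]])
E
python3 - <<'E'
from h import *
s=sense();print({k:np.round(v,3) for k,v in s.items()},nose_length)
Z=dict(feeder=.1,lift_pad=.088,lid=.2,lid_knob=.238,mat=.003,jack=.02,carry_fin=.08,saddle_top=.05,handle_bar=.101,grease_jar=.05,spare_foot=.03,parts_tray=.035,screwdriver=.02)
for n in ["top","scene"]:
    C=cam(n); im=snapshot(n); cv2.imwrite(f"pics/{n}0.png",im)
    print(n,"cam at",C[2].round(3))
    for l,z in Z.items():
        print(l,[(np.round(b["pixel"]).tolist(),round(b["confidence"],2),px2w(C,b["pixel"],z)[:2].round(3).tolist()) for b in boxes_of(n,l)[:4]])
E
```

```text
pics
{'t': np.float64(0.0), 'joints': array([-70.928,  26.895,  -2.785,  87.875,   1.383,  65.374,  -4.713]), 'joint_velocities': array([-0.027, -0.   , -0.063, -0.126,  0.021, -0.108, -0.038]), 'joint_efforts': array([ 0.0000e+00, -5.0798e+01, -8.0000e-02, -2.3615e+01, -6.1000e-02,
        3.8000e-02,  0.0000e+00]), 'tcp_pos': array([0.239, 0.631, 0.247]), 'orientation': array([-1.79889e+02,  5.00000e-03,  1.59277e+02]), 'contact_force': array([-0.191, -0.107, -0.463]), 'wrist_torque': array([-0.028, -0.008, -0.006]), 'gripper_force': np.float64(0.0), 'grip_width': np.float64(0.087)} 0.025
top cam at [0.321 0.044 1.419]
feeder [([272.0, 220.0], 0.95, [0.501, 0.18]), ([269.0, 217.0], 0.26, [0.513, 0.191])]
lift_pad [([270.0, 216.0], 0.76, [0.518, 0.187])]
lid [([189.0, 204.0], 0.82, [0.541, 0.429]), ([247.0, 204.0], 0.79, [0.538, 0.249]), ([250.0, 142.0], 0.73, [0.741, 0.242])]
lid_knob [([247.0, 202.0], 0.59, [0.538, 0.242]), ([186.0, 203.0], 0.57, [0.536, 0.425]), ([251.0, 140.0], 0.56, [0.733, 0.235])]
mat [([432.0, 230.0], 0.94, [0.475, -0.379])]
jack [([347.0, 222.0], 0.63, [0.5
[... 802 characters left out ...]
21]), ([436.0, 282.0], 0.73, [0.928, 0.157]), ([387.0, 162.0], 0.68, [0.585, 0.215]), ([381.0, 196.0], 0.39, [0.69, 0.153])]
mat [([150.0, 249.0], 0.6, [0.482, -0.39])]
jack [([264.0, 226.0], 0.67, [0.507, -0.087])]
carry_fin [([265.0, 226.0], 0.68, [0.56, -0.092])]
saddle_top [([303.0, 216.0], 0.54, [0.53, 0.019])]
handle_bar [([234.0, 214.0], 0.65, [0.513, -0.162]), ([390.0, 162.0], 0.26, [0.447, 0.306])]
grease_jar [([340.0, 277.0], 0.92, [0.744, 0.046])]
spare_foot [([286.0, 292.0], 0.79, [0.732, -0.087]), ([234.0, 214.0], 0.73, [0.449, -0.157]), ([263.0, 223.0], 0.4, [0.505, -0.088])]
parts_tray [([206.0, 323.0], 0.75, [0.759, -0.276])]
screwdriver [([353.0, 148.0], 0.5, [0.263, 0.27])]
```

```bash
python3 - <<'E'
import cv2
im=cv2.imread("pics/top0.png")[110:310,150:480]; cv2.imwrite("pics/top0c.png",cv2.resize(im,(800,485),interpolation=cv2.INTER_CUBIC))
im=cv2.imread("pics/scene0.png")[100:360,80:510]; cv2.imwrite("pics/scene0c.png",cv2.resize(im,(800,484),interpolation=cv2.INTER_CUBIC))
E
```

```text
(no output)
```

View pics/top0c.png

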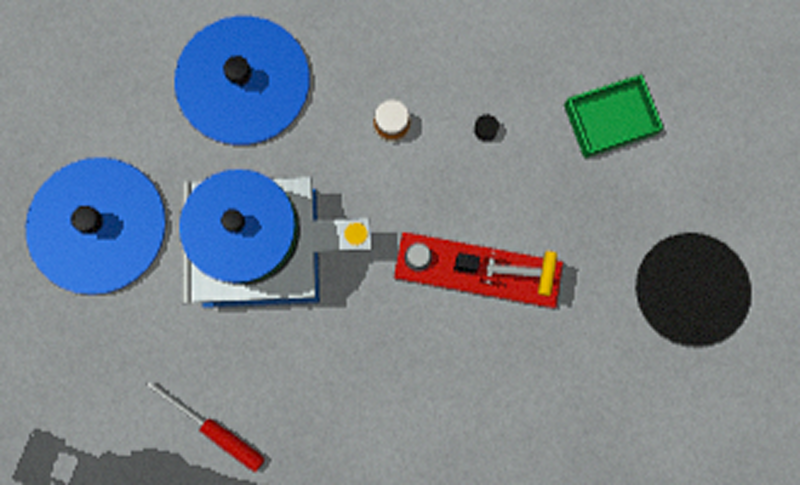

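View pics/scene0c.png

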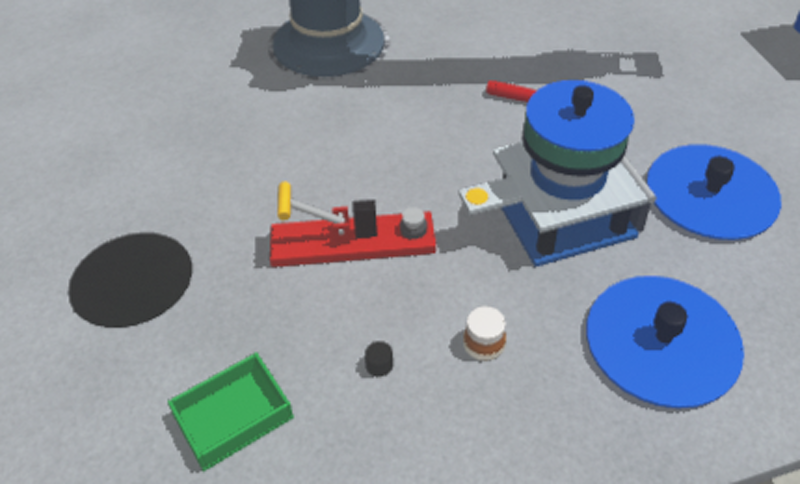

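The top crop shows the small lid on the bowl with its knob at (232,221). Look-alikes for the lid are the large blue lids with knobs at (237,69) and (87,219), both lying on the bench. The yellow dot on the tongue is at (356,233), the jack's fin at (467,263), its saddle at (418,255), its bar at (548,272), and the mat at (693,290). My choice is the lid on the bowl, which is the smallest; I'll measure by colour next.

```bash
python3 - <<'E'
from h import *
C={n:cam(n) for n in("top","scene")}
def blobs(n,kind,roi):
    im=cv2.imread(f"pics/{n}0.png"); h=cv2.cvtColor(im,cv2.COLOR_BGR2HSV)
    r={'blue':((100,120,120),(125,255,255)),'yellow':((18,150,120),(32,255,255)),'red':((0,150,80),(8,255,255)),'black':((0,0,0),(180,90,55)),'green':((50,100,50),(80,255,255))}[kind]
    m=cv2.inRange(h,*r); x0,y0,x1,y1=roi; k=np.zeros_like(m); k[y0:y1,x0:x1]=m[y0:y1,x0:x1]
    N,_,st,ce=cv2.connectedComponentsWithStats(k); i=1+np.argmax(st[1:,4]); return ce[i],st[i],(k)
for n,items in dict(
 top=[("blue",(222,178,274,230),.2,"lid"),("black",(238,195,255,210),.238,"knob"),("yellow",(288,198,306,214),.088,"dot"),("red",(308,200,390,240),.02,"jack"),("black",(332,210,352,228),.08,"fin"),("yellow",(365,208,385,235),.105,"bar"),("black",(405,200,470,260),.003,"mat")],
 scene=[("blue",(355,135,425,188),.2,"lid"),("black",(380,140,402,163),.238,"knob"),("yellow",(325,190,350,220),.088,"dot"),("yellow",(225,190,240,222),.101,"bar"),("black",(262,200,285,230),.05,"fin"),("black",(110,210,190,280),.003,"mat")]).items():
  for k,roi,z,name in items:
    c,st,m=blobs(n,k,roi); print(n,name,c.round(1),st.tolist(),px2w(C[n],c,z)[:2].round(4))
    if name=="jack":
        cn=max(cv2.findContours(m,0,2)[0],key=cv2.contourArea); r=cv2.minAreaRect(cn); b=cv2.boxPoints(r); print("box",[px2w(C[n],q,.02)[:2].round(3).tolist() for q in b])
        b=None
E
```

```text
top lid [247.2 202.7] [224, 180, 47, 47, 1605] [0.543  0.2479]
top knob [246.  200.2] [242, 197, 8, 8, 43] [0.5438 0.2454]
top dot [296.2 205.9] [292, 202, 9, 9, 63] [0.5512 0.1009]
top jack [345.9 221.3] [313, 206, 69, 31, 903] [ 0.5065 -0.0715]
box [[0.498, 0.048], [0.565, 0.035], [0.518, -0.2], [0.452, -0.185]]
top fin [342.3 217.8] [338, 215, 10, 7, 46] [ 0.5104 -0.0546]
top bar [375.4 222.4] [372, 214, 8, 18, 88] [ 0.4907 -0.1621]
top mat [435.6 229. ] [412, 206, 48, 47, 1702] [ 0.4787 -0.3916]
scene lid [391.3 162.4] [363, 143, 58, 38, 1581] [0.5507 0.2469]
scene knob [389. 152.] [389, 152, 1, 1, 1] [0.5523 0.2346]
scene dot [336.  205.1] [331, 202, 11, 8, 66] [0.5508 0.1026]
scene bar [232.5 207.4] [230, 198, 6, 20, 113] [ 0.4911 -0.1608]
scene fin [276.3 219.6] [271, 213, 11, 14, 130] [ 0.5203 -0.0543]
scene mat [164. 269.] [164, 269, 1, 1, 1] [ 0.5575 -0.3594]
```

```bash
cat >> h.py <<'E'
def go(pos,yaw):
    p,R=tool(); Rt=Ro.from_euler('xyz',[180,0,yaw],degrees=True).as_matrix()
    print("at",p.round(4),"yaw",round(sense()["orientation"][2],1),"-> shift cm",(R.T@(np.array(pos)-p)*100).round(2),"turn",Ro.from_matrix(R.T@Rt).as_rotvec().round(3))
E
python3 - <<'E'
from h import *
go([.544,.235,.34],95)
E
```

```text
at [0.2389 0.6313 0.2476] yaw 159.3 -> shift cm [-42.56 -26.27  -9.25] turn [ 0.    -0.     1.122]
```

```bash
python3 -m crank '[100,0,0,-4,0,0,0.1,100,-3.4,-2.1,-6,0,0,0.2,100,-6.8,-4.2,-9.2,0,0,0.3,100,-10.2,-6.3,-9.2,0,0,0.4,100,-13.6,-8.4,-9.2,0,0,0.5]' 20
python3 - <<'E'
from h import *
go([.544,.235,.34],95)
E
```

```text
t: 1.82
tcp_pos: [0.333, 0.5102, 0.3423]
orientation: [179.7, -0.1, 130.4]
contact_force: [0.6, 0.7, 0.4]
grip_width: 0.087
gripper_force: 0.0
at [0.333  0.5102 0.3423] yaw 130.4 -> shift cm [-34.63  -1.79   0.14] turn [ 0.004 -0.004  0.619]
```

```bash
python3 -m crank '[100,-4,-0.2,0,0,0,0.12,100,-8,-0.4,0,0,0,0.24,100,-12,-0.6,0,0,0,0.36,100,-16,-0.8,0,0,0,0.48,100,-20,-1,0,0,0,0.6]'
python3 - <<'E'
from h import *
go([.544,.20,.34],95)
E
```

```text
t: 2.23
tcp_pos: [0.4556, 0.3501, 0.3397]
orientation: [180.0, -0.0, 95.9]
contact_force: [0.9, 1.1, 0.3]
grip_width: 0.0871
gripper_force: 0.0
at [0.4556 0.3501 0.3397] yaw 95.9 -> shift cm [-15.84   7.25  -0.04] turn [ 0.    -0.001  0.016]
```

```bash
python3 -m crank '[100,-3,1.8,0,0,0,0,100,-6,3.8,0,0,0,0,100,-9,5.6,0,0,0,0,100,-11.7,7.3,0,0,0,0,100,-11.7,7.3,0,0,0,0]'
python3 - <<'E'
from h import *
C=cam("wrist"); im=snapshot("wrist"); cv2.imwrite("pics/w1.png",im); print(C[2],C[1][:,2])
for l,z in (("lid_knob",.238),("lid",.2),("lift_pad",.088)): print(l,[(b["pixel"],b["confidence"],px2w(C,b["pixel"],z)[:2].round(4)) for b in boxes_of("wrist",l)])
E
```

```text
t: 2.65
tcp_pos: [0.5443, 0.2355, 0.3399]
orientation: [179.8, 0.2, 95.6]
contact_force: [0.7, -1.7, -0.7]
grip_width: 0.0873
gripper_force: 0.0
[0.53770786 0.30729519 0.47573434] [ 0.0299565  -0.26641543 -0.96339266]
lid_knob [([366.5, 21.8], 0.92, array([0.5628, 0.371 ])), ([329.3, 167.3], 0.81, array([0.547 , 0.2636])), ([491.6, 146.1], 0.6, array([0.6738, 0.2931]))]
lid [([326.1, 169.2], 0.86, array([0.5457, 0.2546])), ([366.4, 22.6], 0.85, array([0.5668, 0.3806])), ([494.1, 144.1], 0.76, array([0.6974, 0.2928]))]
lift_pad [([324.7, 93.4], 0.72, array([0.5378, 0.3277]))]
```

View pics/w1.png

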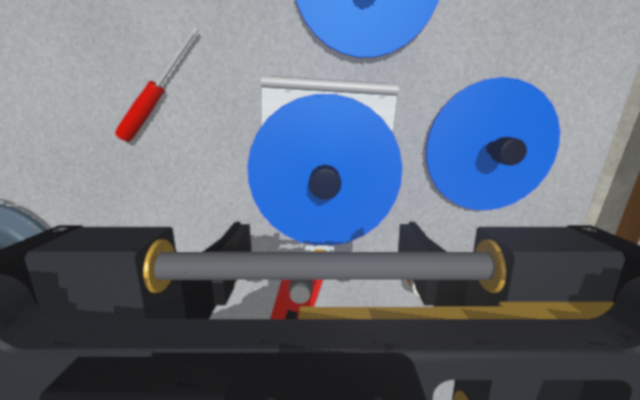

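The wrist picture shows the small lid centred near (325,169) with its knob at (325,182) and the deck behind it. The large lids lie beyond and to the right, so the choice is confirmed.

```bash
python3 - <<'E'
from h import *
C=cam("wrist")
print(px2w(C,(325,168.5),.2),px2w(C,(325,182),.232))
go([.544,.248,.234],90)
E
```

```text
[0.53878363 0.26509301 0.2       ] [0.53930891 0.25957585 0.232     ]
at [0.5393 0.2447 0.3393] yaw 96.3 -> shift cm [ 0.27  0.51 10.53] turn [-0.001 -0.001  0.111]
```

```bash
python3 - <<'E'
from h import *
for i in range(2):
    C=cam("wrist"); im=snapshot("wrist"); print(tool()[0])
h=cv2.cvtColor(im,cv2.COLOR_BGR2HSV); m=cv2.inRange(h,(100,120,100),(125,255,255)); m[:,:235]=0;m[:,415:]=0; m[:80]=0;m[250:]=0
cn=max(cv2.findContours(m,0,2)[0],key=cv2.contourArea); e=cv2.fitEllipse(cn); print(e, px2w(C,e[0],.2))
k=cv2.inRange(cv2.cvtColor(im,cv2.COLOR_BGR2GRAY),0,50); k[:,:295]=0;k[:,355:]=0;k[:150]=0;k[215:]=0
M=cv2.moments(k,True); c=(M['m10']/M['m00'],M['m01']/M['m00']); print(c,M['m00'],px2w(C,c,.234))
go([.544,.248,.234],90)
E
```

```text
[0.53911114 0.2451308  0.33925352]
[0.53910262 0.24520433 0.33924963]
((329.40484619140625, 180.7819061279297), (147.28659057617188, 152.32070922851562), 84.04822540283203) [0.54400913 0.25423921 0.2       ]
(326.8615384615385, 196.6871794871795) 195.0 [0.54199333 0.24799675 0.234     ]
at [0.5391 0.2452 0.3392] yaw 96.4 -> shift cm [ 0.22  0.52 10.52] turn [-0.    -0.001  0.112]
```

```bash
python3 -m crank '[100,0.2,0.4,2.5,0,0,0,100,0.2,0.4,5,0,0,0,100,0.2,0.4,7,0,0,0,100,0.2,0.4,8.5,0,0,0,100,0.2,0.4,9,0,0,0]'
python3 -m crank '[100,0,0,0.7,0,0,0,100,0,0,1.5,0,0,0,100,0,0,1.5,0,0,0,70,0,0,1.5,0,0,0,50,0,0,1.5,0,0,0]'
```

```text
t: 3.37
tcp_pos: [0.5416, 0.2468, 0.2466]
orientation: [-179.7, 0.1, 96.4]
contact_force: [1.2, -0.7, -0.6]
grip_width: 0.0873
gripper_force: 0.0
t: 3.78
tcp_pos: [0.5442, 0.2461, 0.2351]
orientation: [179.9, -0.0, 96.2]
contact_force: [-0.1, -0.1, -0.1]
grip_width: 0.0801
gripper_force: 0.0
```

```bash
python3 -m crank '[40,0,0,0,0,0,0,30,0,0,0,0,0,0,15,0,0,0,0,0,0,5,0,0,0,0,0,0,0,0,0,0,0,0,0]' 30
python3 -m crank '[0,0,0,0,0,0,0,0,0,0,0,0,0,0,0,0,0,0,0,0,0,0,0,0,0,0,0,0,0,0,0,0,0,0,0]'
```

```text
t: 4.2
tcp_pos: [0.5438, 0.2459, 0.2345]
orientation: [180.0, -0.0, 96.2]
contact_force: [0.1, 0.7, 0.2]
grip_width: 0.0483
gripper_force: 0.0
t: 4.62
tcp_pos: [0.5438, 0.2459, 0.2343]
orientation: [-180.0, -0.0, 96.2]
contact_force: [0.9, 0.4, 0.8]
grip_width: 0.0274
gripper_force: 30.0
```

```bash
python3 -m crank '[0,0,0,-0.5,0,0,0,0,0,0,-1.5,0,0,0,0,0,0,-3,0,0,0,0,0,0,-5,0,0,0,0,0,0,-7,0,0,0]'
python3 - <<'E'
from h import *
print(sense()["contact_force"],sense()["grip_width"])
go([.479,-.391,.30],60)
E
```

```text
t: 5.03
tcp_pos: [0.5436, 0.2457, 0.3054]
orientation: [-180.0, 0.0, 96.2]
contact_force: [0.7, 0.2, -1.1]
grip_width: 0.0273
gripper_force: 30.0
[ 0.68461612  0.23494415 -1.06687768] 0.027263562628862124
at [0.5436 0.2457 0.3054] yaw 96.2 -> shift cm [-62.59 -13.33   0.57] turn [-0.001  0.001  0.632]
```

```bash
python3 -m crank '[0,-1,-0.2,0,0,0,0,0,-2.5,-0.5,0,0,0,0,0,-5,-1.1,0,0,0,0,0,-7.5,-1.6,0,0,0,0,0,-10,-2.1,0,0,0,0]'
for i in 1; do python3 -m crank '[0,-2.5,-0.5,0,0,0,0,0,-5,-1.1,0,0,0,0,0,-7.5,-1.6,0,0,0,0,0,-10,-2.1,0,0,0,0,0,-12.5,-2.7,0,0,0,0]'; done
python3 -m crank '[0,-2.5,-0.5,0,0,0,0,0,-5,-1.1,0,0,0,0,0,-7.5,-1.6,0,0,0,0,0,-10,-2.1,0,0,0,0,0,-12.5,-2.7,0,0,0,0]'
python3 -m crank '[0,-2.5,-0.5,0,0,0,0,0,-5,-1.1,0,0,0,0,0,-7.5,-1.6,0,0,0,0,0,-10,-2.1,0,0,0,0,0,-12.5,-2.7,0,0,0,0]'
python3 -c "
from h import *
go([.479,-.391,.30],60)"
```

```text
t: 5.45
tcp_pos: [0.5324, 0.1412, 0.3029]
orientation: [-179.8, 0.1, 96.2]
contact_force: [-0.3, -0.7, -1.6]
grip_width: 0.0273
gripper_force: 30.0
t: 5.87
tcp_pos: [0.5188, 0.014, 0.3031]
orientation: [-179.8, 0.0, 96.2]
contact_force: [0.7, -0.6, -2.1]
grip_width: 0.0271
gripper_force: 30.0
t: 6.28
tcp_pos: [0.5052, -0.1127, 0.3031]
orientation: [-179.9, -0.0, 96.2]
contact_force: [0.1, 0.4, -1.8]
grip_width: 0.0268
gripper_force: 30.0
t: 6.7
tcp_pos: [0.4918, -0.2394, 0.3031]
orientation: [-179.9, -0.1, 96.2]
contact_force: [0.1, -0.3, -2.6]
grip_width: 0.027
gripper_force: 30.0
at [ 0.4918 -0.2394  0.3031] yaw 96.2 -> shift cm [-14.94  -2.89   0.3 ] turn [-0.003 -0.     0.631]
```

```bash
python3 -m crank '[0,-3,-0.6,0,0,0,0,0,-6,-1.2,0,0,0,0,0,-9,-1.8,0.5,0,0,0,0,-12,-2.4,2,0,0,0,0,-14,-2.8,4,0,0,0]'
python3 -m crank '[0,-0.9,-0.2,2.5,0,0,0,0,-0.9,-0.2,5,0,0,0,0,-0.9,-0.2,7.5,0,0,0,0,-0.9,-0.2,10,0,0,0,0,-0.9,-0.2,12,0,0,0]'
python3 -m crank '[0,0,0,2,0,0,0,0,0,0,4,0,0,0,0,0,0,5.5,0,0,0,0,0,0,6.5,0,0,0,0,0,0,6.5,0,0,0]'
python3 -c "
from h import *
go([.479,-.391,.05],60)"
```

```text
t: 7.12
tcp_pos: [0.4786, -0.3842, 0.2643]
orientation: [180.0, 0.2, 96.0]
contact_force: [-0.6, -0.0, -2.4]
grip_width: 0.0272
gripper_force: 30.0
t: 7.53
tcp_pos: [0.4773, -0.3886, 0.1413]
orientation: [-179.8, -0.2, 96.1]
contact_force: [-0.4, 0.3, -2.5]
grip_width: 0.027
gripper_force: 30.0
t: 7.95
tcp_pos: [0.4776, -0.3879, 0.0766]
orientation: [-179.7, -0.2, 96.2]
contact_force: [0.5, -0.4, -1.3]
grip_width: 0.027
gripper_force: 30.0
at [ 0.4776 -0.3879  0.0766] yaw 96.2 -> shift cm [-0.33  0.12  2.65] turn [-0.006 -0.002  0.631]
```

```bash
python3 -m crank '[0,0,0,0.6,0,0,0,0,0,0,1.2,0,0,0,0,0,0,1.8,0,0,0,0,0,0,2.2,0,0,0,0,0,0,2.4,0,0,0]'
python3 -m crank '[0,0,0,0.1,0,0,0,0,0,0,0.2,0,0,0,0,0,0,0.3,0,0,0,0,0,0,0.4,0,0,0,0,0,0,0.4,0,0,0]'
```

```text
t: 8.37
tcp_pos: [0.4804, -0.3886, 0.0549]
orientation: [-180.0, -0.0, 96.3]
contact_force: [0.8, -0.1, -1.9]
grip_width: 0.0274
gripper_force: 30.0
t: 8.78
tcp_pos: [0.4805, -0.3887, 0.0513]
orientation: [180.0, -0.0, 96.2]
contact_force: [-0.3, -0.1, -1.5]
grip_width: 0.027
gripper_force: 30.0
```

```bash
python3 -m crank '[0,0,0,0.05,0,0,0,0,0,0,0.1,0,0,0,0,0,0,0.15,0,0,0,0,0,0,0.2,0,0,0,0,0,0,0.25,0,0,0]'
python3 -m crank '[0,0,0,0.05,0,0,0,0,0,0,0.1,0,0,0,0,0,0,0.15,0,0,0,0,0,0,0.15,0,0,0,0,0,0,0.15,0,0,0]'
```

```text
t: 9.2
tcp_pos: [0.4805, -0.3888, 0.0488]
orientation: [180.0, -0.0, 96.2]
contact_force: [-0.8, -0.3, -0.7]
grip_width: 0.0271
gripper_force: 30.0
t: 9.62
tcp_pos: [0.4805, -0.3888, 0.0483]
orientation: [180.0, -0.0, 96.2]
contact_force: [-2.5, 2.3, 6.0]
grip_width: 0.0272
gripper_force: 30.0
```

```bash
python3 -m crank '[40,0,0,0,0,0,0,60,0,0,0,0,0,0,80,0,0,0,0,0,0,100,0,0,0,0,0,0,100,0,0,0,0,0,0]'
python3 -m crank '[100,0,0,-1,0,0,0,100,0,0,-3,0,0,0,100,0,0,-6,0,0,0,100,0,0,-9,0,0,0,100,0,0,-13,0,0,0]'
python3 - <<'E'
from h import *
im=snapshot("top"); cv2.imwrite("pics/top1.png",im); im=snapshot("scene"); cv2.imwrite("pics/s1.png",cv2.resize(im[200:320,80:280],(800,480)))
C=cam("scene"); print([(b["pixel"],b["confidence"],px2w(C,b["pixel"],.014)[:2]) for b in boxes_of("scene","lid")])
C=cam("top"); print([(b["pixel"],b["confidence"],px2w(C,b["pixel"],.08)[:2]) for b in boxes_of("top","carry_fin")])
go([.511,-.056,.17],78.8)
E
```

```text
t: 10.03
tcp_pos: [0.4805, -0.3888, 0.0472]
orientation: [-180.0, 0.0, 96.2]
contact_force: [0.3, -1.0, -0.6]
grip_width: 0.0525
gripper_force: 0.0
t: 10.45
tcp_pos: [0.4794, -0.3879, 0.1775]
orientation: [-179.8, -0.1, 96.2]
contact_force: [1.4, 1.2, -0.2]
grip_width: 0.0838
gripper_force: 0.0
[([435.4, 282.7], 0.92, array([0.80717405, 0.27390722])), ([150.1, 246.7], 0.66, array([ 0.48280271, -0.38705616])), ([462.3, 201.6], 0.62, array([0.58053695, 0.48729375]))]
[([345.9, 220.3], 0.76, array([ 0.50183626, -0.06651132]))]
at [ 0.481  -0.3892  0.1791] yaw 96.2 -> shift cm [32.8   6.61  0.87] turn [0.003 0.001 0.304]
```

View pics/s1.png

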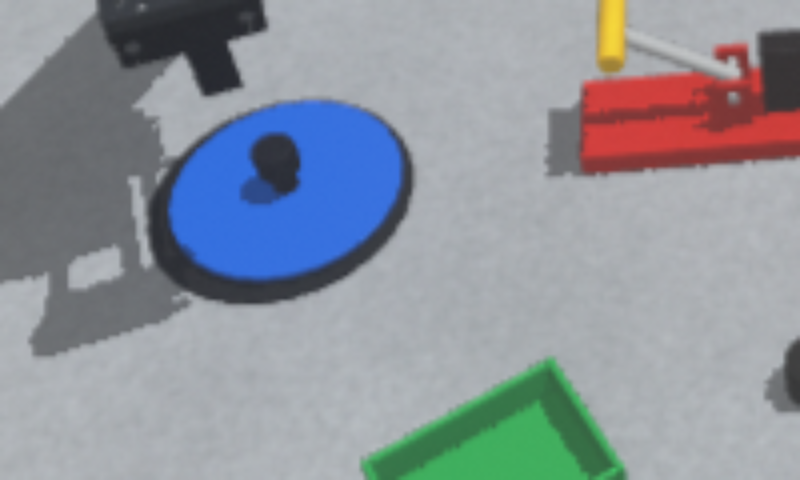

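The lid lies flat on the mat, knob up, at about (285,190) in the crop. Next is the jack.

```bash
python3 -m crank '[100,3.5,0.7,0,0,0,0,100,7,1.4,0,0,0,0.06,100,10.5,2.1,0,0,0,0.12,100,14,2.8,0,0,0,0.18,100,17.5,3.5,0,0,0,0.24]'
python3 -c "
from h import *
go([.511,-.056,.17],78.8)"
```

```text
t: 11.07
tcp_pos: [0.495, -0.2089, 0.1759]
orientation: [-179.8, -0.0, 82.3]
contact_force: [0.4, -0.9, 0.0]
grip_width: 0.087
gripper_force: 0.0
at [ 0.495  -0.2089  0.1759] yaw 82.3 -> shift cm [15.36 -0.46  0.6 ] turn [-0.003 -0.     0.061]
```

```bash
python3 -m crank '[100,3.5,-0.1,0,0,0,0.03,100,7,-0.2,0,0,0,0.06,100,10.5,-0.3,0,0,0,0.06,100,13.5,-0.4,0,0,0,0.06,100,13.5,-0.4,0,0,0,0.06]'
python3 -m crank '[100,0,0,0,0,0,0,100,0,0,0,0,0,0,100,0,0,0,0,0,0,100,0,0,0,0,0,0,100,0,0,0,0,0,0]'
python3 - <<'E'
from h import *
C=cam("wrist"); im=snapshot("wrist"); cv2.imwrite("pics/w2.png",im)
for l,z in (("carry_fin",.08),("saddle_top",.05),("lift_pad",.088)): print(l,[(b["pixel"],b["confidence"],px2w(C,b["pixel"],z)[:2].round(4)) for b in boxes_of("wrist",l)])
h=cv2.cvtColor(im,cv2.COLOR_BGR2HSV); m=cv2.inRange(h,(18,150,100),(32,255,255)); N,_,st,ce=cv2.connectedComponentsWithStats(m)
for i in range(1,N):
    if st[i,4]>100: print(st[i],ce[i],px2w(C,ce[i],.088).round(4))
go([.511,-.056,.064],78.8)
for q in [(.512,-.056,.08),(.526,.012,.05),(.551,.102,.088)]: print(w2px(C,q))
E
```

```text
t: 11.48
tcp_pos: [0.5096, -0.0689, 0.1755]
orientation: [-179.7, -0.2, 79.7]
contact_force: [-0.2, 0.7, -0.5]
grip_width: 0.0872
gripper_force: 0.0
t: 11.9
tcp_pos: [0.5096, -0.078, 0.1772]
orientation: [-180.0, 0.0, 78.9]
contact_force: [-0.4, -0.1, -0.6]
grip_width: 0.0872
gripper_force: 0.0
carry_fin [([322.0, 157.5], 0.63, array([ 0.5162, -0.0415]))]
saddle_top [([322.2, 84.4], 0.81, array([0.5271, 0.0142]))]
lift_pad []
[145 241  16  24 140] [151.17142857 251.45      ] [ 0.3623 -0.0897  0.088 ]
[144 271  12  21 121] [148.47933884 281.90082645] [ 0.3503 -0.1164  0.088 ]
[ 286  299   84   20 1244] [322.36334405 307.61012862] [ 0.4911 -0.17    0.088 ]
[ 423  303  160   15 1575] [510.88380952 309.90539683] [ 0.6533 -0.2043  0.088 ]
[377 308  39  10 226] [391.26548673 311.98230088] [ 0.5498 -0.1861  0.088 ]
at [ 0.5098 -0.0771  0.1774] yaw 79.0 -> shift cm [ 2.09 -0.29 11.34] turn [ 0.    -0.     0.004]
[320.44200385 176.25332255]
[321.37043117  87.36980711]
[331.92375971 -73.84204249]
```

View pics/w2.png

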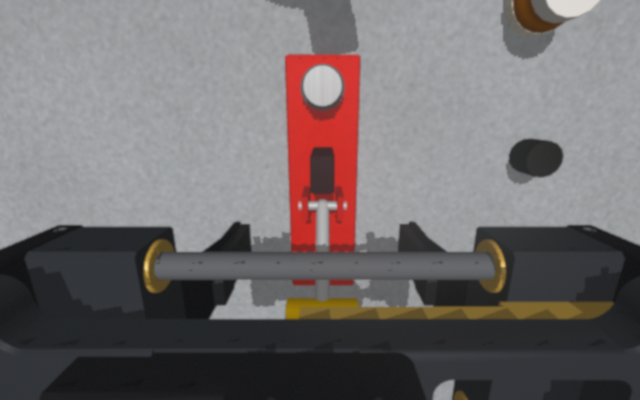

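The jack lies in line with the tool: saddle at (322,86), top of the fin at (322,178), bar at (322,305). This agrees with the computed pose.

```bash
python3 -m crank '[100,1,-0.1,2.5,0,0,0,100,2.1,-0.2,5,0,0,0,100,2.1,-0.2,7.5,0,0,0,100,2.1,-0.2,9.5,0,0,0,80,2.1,-0.2,10.5,0,0,0]' 60
python3 -m crank '[70,0,0,0.5,0,0,0,60,0,0,0.9,0,0,0,50,0,0,0.9,0,0,0,40,0,0,0.9,0,0,0,35,0,0,0.9,0,0,0]'
python3 -m crank '[25,0,0,0,0,0,0,15,0,0,0,0,0,0,0,0,0,0,0,0,0,0,0,0,0,0,0,0,0,0,0,0,0,0,0]'
python3 -m crank '[0,0,0,0,0,0,0,0,0,0,0,0,0,0,0,0,0,0,0,0,0,0,0,0,0,0,0,0,0,0,0,0,0,0,0]'
python3 - <<'E'
from h import *
p,R=tool(); yaw=sense()["orientation"][2]
print(p,yaw)
E
```

```text
t: 12.52
tcp_pos: [0.5106, -0.0553, 0.0701]
orientation: [-179.8, 0.0, 79.1]
contact_force: [-0.8, -0.2, 0.9]
grip_width: 0.0847
gripper_force: 0.0
t: 12.93
tcp_pos: [0.5127, -0.0558, 0.0643]
orientation: [179.9, -0.0, 79.0]
contact_force: [0.2, 0.3, 0.1]
grip_width: 0.0549
gripper_force: 0.0
t: 13.35
tcp_pos: [0.512, -0.0556, 0.0634]
orientation: [180.0, -0.0, 79.1]
contact_force: [0.2, -0.1, -0.6]
grip_width: 0.0215
gripper_force: 0.0
t: 13.77
tcp_pos: [0.512, -0.0556, 0.0634]
orientation: [180.0, -0.0, 79.1]
contact_force: [0.7, 0.3, 2.1]
grip_width: 0.0196
gripper_force: 60.0
[ 0.51204847 -0.05558621  0.06340609] 79.05540922799011
```

```bash
python3 -m crank '[0,0,0,-0.3,0,0,0,0,0,0,-0.6,0,0,0,0,0,0,-0.9,0,0,0,0,0,0,-0.9,0,0,0,0,0,0,-0.9,0,0,0]'
python3 - <<'E'
from h import *
go([.5534,.0315,.0704],92)
im=snapshot("scene"); cv2.imwrite("pics/s2.png",cv2.resize(im[120:280,180:440],(800,492)))
E
```

```text
t: 14.18
tcp_pos: [0.5116, -0.0555, 0.0722]
orientation: [-180.0, 0.0, 79.1]
contact_force: [0.4, -0.2, -9.1]
grip_width: 0.02
gripper_force: 60.0
at [ 0.5116 -0.0555  0.0722] yaw 79.1 -> shift cm [9.34 2.45 0.17] turn [-0.001 -0.    -0.226]
```

View pics/s2.png

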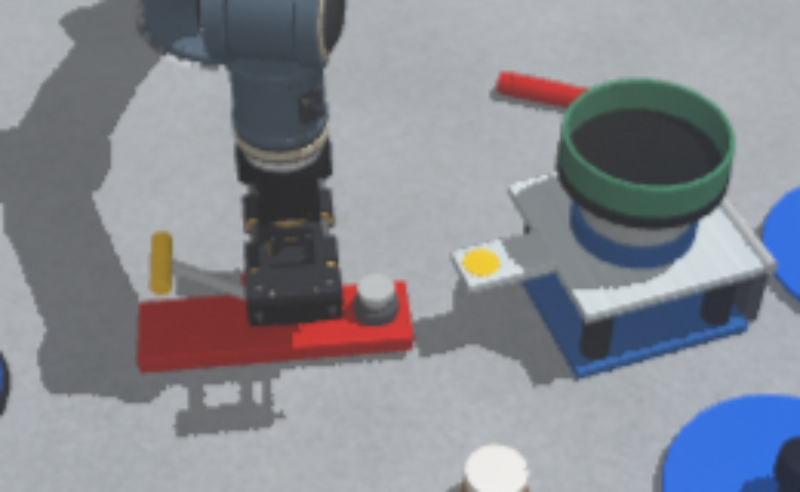

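The jack is held level just off the bench, with the saddle at (377,290) and the tongue's dot at (480,262) in the crop.

```bash
python3 -m crank '[0,0.7,0.2,0,0,0,-0.03,0,1.6,0.5,0,0,0,-0.08,0,2.6,0.8,0,0,0,-0.13,0,3.6,1.1,0,0,0,-0.18,0,4.6,1.4,0,0,0,-0.226]'
python3 -m crank '[0,0,0,0,0,0,0,0,0,0,0,0,0,0,0,0,0,0,0,0,0,0,0,0,0,0,0,0,0,0,0,0,0,0,0]'
python3 - <<'E'
from h import *
go([.5534,.0315,.0704],92)
E
```

```text
t: 14.65
tcp_pos: [0.5352, -0.0114, 0.0723]
orientation: [180.0, -0.0, 92.4]
contact_force: [0.7, -0.9, -8.3]
grip_width: 0.0195
gripper_force: 60.0
t: 15.07
tcp_pos: [0.534, -0.0139, 0.0723]
orientation: [-180.0, 0.0, 91.9]
contact_force: [0.4, -0.9, -8.5]
grip_width: 0.0194
gripper_force: 60.0
at [ 0.534  -0.0139  0.0723] yaw 91.9 -> shift cm [4.47 2.09 0.19] turn [-0.     0.    -0.001]
```

```bash
python3 -m crank '[0,0.3,1,0,0,0,0,0,1.3,2.1,0,0,0,0,0,2.4,2.1,0,0,0,0,0,3.5,2.1,0,0,0,0,0,4.5,2.1,0,0,0,0]'
python3 -m crank '[0,0,0,0,0,0,0,0,0,0,0,0,0,0,0,0,0,0,0,0,0,0,0,0,0,0,0,0,0,0,0,0,0,0,0]'
python3 - <<'E'
from h import *
go([.5534,.0315,.0704],92)
im=snapshot("top"); cv2.imwrite("pics/t2.png",cv2.resize(im[150:250,230:400],(800,470),interpolation=cv2.INTER_CUBIC))
E
```

```text
t: 15.48
tcp_pos: [0.5535, 0.0349, 0.072]
orientation: [-179.9, -0.1, 92.1]
contact_force: [-0.9, -0.1, -8.3]
grip_width: 0.0197
gripper_force: 60.0
t: 15.9
tcp_pos: [0.5537, 0.0317, 0.0724]
orientation: [180.0, 0.0, 91.9]
contact_force: [0.5, -0.2, -8.7]
grip_width: 0.0197
gripper_force: 60.0
at [0.5537 0.0317 0.0724] yaw 91.9 -> shift cm [-0.02 -0.03  0.2 ] turn [ 0.     0.    -0.001]
```

View pics/t2.png

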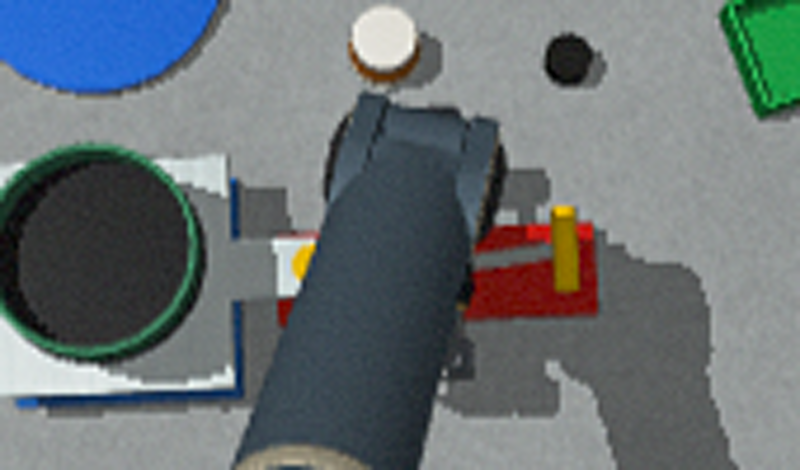

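Seen from above, the jack is in line with the tongue, with the bar at (565,250) and the base end at (597,270). I'll set it down.

```bash
python3 -m crank '[0,0,0,0.2,0,0,0,0,0,0,0.4,0,0,0,0,0,0,0.6,0,0,0,0,0,0,0.75,0,0,0,0,0,0,0.85,0,0,0]'
python3 -m crank '[0,0,0,0.05,0,0,0,0,0,0,0.1,0,0,0,0,0,0,0.1,0,0,0,0,0,0,0.1,0,0,0,0,0,0,0.1,0,0,0]'
python3 - <<'E'
from h import *
im=snapshot("top"); C=cam("top")
h=cv2.cvtColor(im,cv2.COLOR_BGR2HSV); m=cv2.inRange(h,(18,130,70),(35,255,255)); N,_,st,ce=cv2.connectedComponentsWithStats(m)
for i in range(1,N):
    if st[i,4]>15: print(st[i],ce[i],px2w(C,ce[i],.105).round(4))
m=cv2.inRange(h,(0,150,50),(8,255,255)); m[:190]=0;m[230:]=0;m[:,:325]=0;m[:,380:]=0
b=cv2.boxPoints(cv2.minAreaRect(max(cv2.findContours(m,0,2)[0],key=cv2.contourArea)));print([px2w(C,q,.02)[:2].round(4).tolist() for q in b])
go([.5534,.0315,.0634],92)
E
```

```text
t: 16.37
tcp_pos: [0.5536, 0.0326, 0.0635]
orientation: [-180.0, -0.0, 92.0]
contact_force: [-0.2, 0.1, -5.3]
grip_width: 0.0194
gripper_force: 60.0
t: 16.78
tcp_pos: [0.5536, 0.0326, 0.0634]
orientation: [-180.0, -0.0, 92.0]
contact_force: [-5.3, 0.8, 5.1]
grip_width: 0.0196
gripper_force: 60.0
[347 194   6  18  90] [349.12222222 202.84444444] [ 0.5571 -0.0766  0.105 ]
[292 202   5   8  21] [293.66666667 204.9047619 ] [0.5516 0.1087 0.105 ]
[598 259  16   7  36] [605.94444444 261.52777778] [ 0.3564 -0.9088  0.105 ]
[627 259  13   7  24] [633.08333333 262.33333333] [ 0.3531 -0.9971  0.105 ]
[591 262   9   7  24] [594.29166667 264.375     ] [ 0.3476 -0.8694  0.105 ]
[575 264  16  11  54] [582.2037037 269.2037037] [ 0.3325 -0.8278  0.105 ]
[613 264  13   8  36] [619.58333333 267.02777778] [ 0.3384 -0.9506  0.105 ]
[631 267   9   9  25] [634.8 271.2] [ 0.3247 -0.9981  0.105 ]
[602 270  18  20  87] [609.25287356 280.3908046 ] [ 0.2962 -0.9106  0.105 ]
[577 275  25  18 115] [588.53913043 283.53913043] [ 0.2869 -0.8421  0.105 ]
[595 274   9  10  27] [598.92592593 277.77777778] [ 0.3048 -0.
[... 313 characters left out ...]
05 ]
[632 301   8  17  34] [636.26470588 309.94117647] [ 0.2034 -0.9831  0.105 ]
[588 302  10   9  38] [592.47368421 305.94736842] [ 0.217  -0.8449  0.105 ]
[588 312  10  13  31] [592.06451613 318.        ] [ 0.18   -0.8384  0.105 ]
[633 319   7  10  28] [636.03571429 323.57142857] [ 0.1618 -0.9756  0.105 ]
[614 322   8  13  27] [617.2962963 329.2962963] [ 0.145  -0.9134  0.105 ]
[ 11 331   6   9  24] [ 13.83333333 334.41666667] [0.147  0.9832 0.105 ]
[  0 332  16  14  61] [  7.39344262 339.50819672] [0.132  1.0012 0.105 ]
[[0.5906, -0.0095], [0.5898, -0.1058], [0.5214, -0.1039], [0.5222, -0.0085]]
at [0.5536 0.0326 0.0634] yaw 92.0 -> shift cm [-0.11 -0.02 -0.  ] turn [-0.    -0.001  0.   ]
```

```bash
python3 -m crank '[25,0,0,0,0,0,0,35,0,0,0,0,0,0,45,0,0,0,0,0,0,55,0,0,0,0,0,0,60,0,0,0,0,0,0]'
python3 -m crank '[60,0,0,-1,0,0,0,60,0,0,-3,0,0,0,60,0,0,-6,0,0,0,60,0,0,-9,0,0,0,40,0,0,-11,0,0,0]'
python3 -m crank '[0,-3,0,0,0,0,0,0,-6,0,0,0,0,0,0,-9,0,0,0,0,0,0,-11,0,0,0,0,0,0,-11,0,0,0,0,0]' 20
python3 -m crank '[0,0,0,0,0,0,0,0,0,0,0,0,0,0,0,0,0,0,0,0,0,0,0,0,0,0,0,0,0,0,0,0,0,0,0]'
python3 - <<'E'
from h import *
C=cam("wrist"); im=snapshot("wrist"); cv2.imwrite("pics/w3.png",im)
for l,z in (("carry_fin",.08),("saddle_top",.05),("lift_pad",.088)): print(l,[(b["pixel"],b["confidence"],px2w(C,b["pixel"],z)[:2].round(4)) for b in boxes_of("wrist",l)])
for q in [(.5536,.0326,.08),(.551,.1015,.088),(.5574,-.0766,.101)]: print(w2px(C,q))
go([.5577,-.0766,.15],92)
print(nose_length)
E
```

```text
t: 17.25
tcp_pos: [0.5547, 0.0326, 0.0631]
orientation: [179.9, 0.0, 92.0]
contact_force: [0.2, 0.1, 0.1]
grip_width: 0.0405
gripper_force: 0.0
t: 17.67
tcp_pos: [0.5551, 0.0322, 0.1761]
orientation: [179.8, -0.0, 92.0]
contact_force: [0.7, 0.1, 0.2]
grip_width: 0.0501
gripper_force: 0.0
t: 18.08
tcp_pos: [0.5575, -0.0834, 0.1743]
orientation: [179.9, 0.2, 91.5]
contact_force: [-0.0, 0.3, -0.1]
grip_width: 0.0204
gripper_force: 0.0
t: 18.5
tcp_pos: [0.5578, -0.0761, 0.1728]
orientation: [-180.0, -0.0, 92.1]
contact_force: [0.1, 0.9, -0.1]
grip_width: 0.0007
gripper_force: 0.0
carry_fin [([323.5, 108.9], 0.84, array([ 0.5556, -0.0025]))]
saddle_top []
lift_pad [([321.3, 107.9], 0.59, array([ 0.554 , -0.0019]))]
[322.53065164  57.38821762]
[322.21434471 -65.18530488]
[322.30057818 213.1072314 ]
at [ 0.5577 -0.077   0.1728] yaw 92.0 -> shift cm [0.04 0.   2.28] turn [-0.    -0.     0.001]
0.025
```

View pics/w3.png

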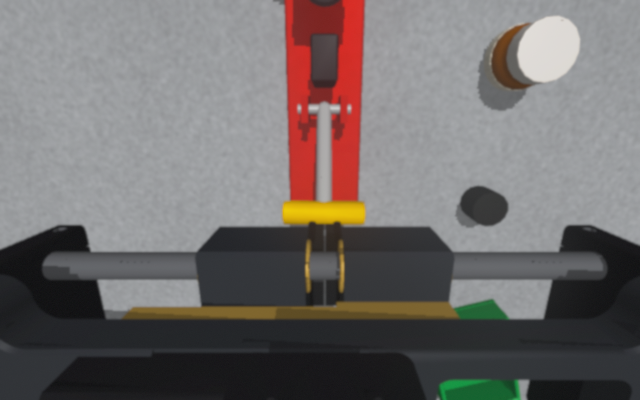

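The picture shows the bar at (324,212), under the closed fingertips, the fin spanning rows 35–86 and the pivot at row 108. I'll check these against the model.

```bash
python3 - <<'E'
from h import *
C=cam("wrist")
o=np.array([.5534,.0326]);u=np.array([np.cos(np.radians(92)),np.sin(np.radians(92))])
for n,x,z in [("fin fb",.016,.02),("fin ft",.016,.08),("fin bt",-.016,.08),("pivot",-.035,.05),("bar",-.1093,.101),("saddle back",.054,.05)]:
    print(n,w2px(C,[*(o+u*x),z]).round(1))
E
python3 - <<'E'
import cv2
im=cv2.imread("pics/w3.png"); cv2.imwrite("pics/w3c.png",cv2.resize(im[0:120,270:380],(733,800))[:600])
g=im[:,323]; print([(r,g[r].tolist()) for r in range(0,122,2)])
E
```

```text
fin fb [322.6  48.7]
fin ft [322.2  31. ]
fin bt [322.2  80.1]
pivot [322.5 108. ]
bar [322.2 212. ]
saddle back [322.3 -14.3]
[(0, [60, 59, 70]), (2, [51, 50, 63]), (4, [46, 45, 61]), (6, [42, 43, 87]), (8, [34, 37, 121]), (10, [33, 36, 125]), (12, [34, 37, 124]), (14, [34, 37, 124]), (16, [35, 38, 125]), (18, [34, 38, 125]), (20, [35, 38, 125]), (22, [34, 37, 124]), (24, [35, 37, 125]), (26, [36, 38, 125]), (28, [35, 37, 125]), (30, [35, 38, 125]), (32, [37, 39, 115]), (34, [54, 53, 79]), (36, [70, 68, 79]), (38, [72, 71, 80]), (40, [72, 70, 80]), (42, [71, 70, 80]), (44, [72, 70, 80]), (46, [71, 69, 79]), (48, [70, 69, 79]), (50, [70, 69, 79]), (52, [70, 69, 79]), (54, [69, 68, 78]), (56, [69, 67, 78]), (58, [69, 67, 78]), (60, [68, 67, 78]), (62, [67, 66, 77]), (64, [67, 65, 76]), (66, [66, 64, 75]), (68, [65, 63, 75]), (70, [64, 63, 74]), (72, [63, 62, 73]), (74, [62, 60, 73]), (76, [60, 58, 71]), (78, [58, 57, 70]), (80, [45, 45, 62]), (82, [38, 38, 56]), (84, [39, 38, 57]), (86, [38, 37, 65]), (88, [38, 40, 107]), (90, [38, 41, 125]), (92, [40, 41, 127]), (94, [39, 41, 126]), (96, [40, 42, 126]), (98, [39, 41, 126]), (100, [58, 60, 129]), (102, [130, 131, 149]), (104, [163, 164, 166]), (106, [169, 170, 172]), (108, [168, 170, 171]), (110, [169, 170, 172]), (112, [168, 169, 171]), (114, [169, 170, 171]), (116, [169, 171, 171]), (118, [169, 170, 171]), (120, [169, 170, 171])]
```

The model fits the picture to about 1 mm, which puts the saddle within about 2 mm of the pad centre. Next is the trial stroke.

```bash
python3 -m crank '[0,0,0,1,0,0,0,0,0,0,2,0,0,0,0,0,0,3,0,0,0,0,0,0,3.6,0,0,0,0,0,0,3.6,0,0,0]'
python3 -m crank '[0,-0.35,0,0.8,0,0,0,0,-0.7,0,1.4,0,0,0,0,-0.95,0,2,0,0,0,0,-1.2,0,2.6,0,0,0,0,-1.35,0,3.2,0,0,0]'
python3 -m crank '[0,-0.1,0,0.5,0,0,0,0,-0.15,0,1,0,0,0,0,-0.2,0,1.5,0,0,0,0,-0.2,0,2,0,0,0,0,-0.2,0,2.2,0,0,0]'
```

```text
t: 19.12
tcp_pos: [0.5568, -0.0774, 0.1351]
orientation: [-179.8, 0.0, 92.0]
contact_force: [-0.4, 0.7, 1.8]
grip_width: 0.0008
gripper_force: 0.9
t: 19.53
tcp_pos: [0.5585, -0.0927, 0.105]
orientation: [179.9, 0.1, 91.9]
contact_force: [-3.6, -5.1, 12.0]
grip_width: 0.0005
gripper_force: 6.2
t: 19.95
tcp_pos: [0.5589, -0.0964, 0.0835]
orientation: [179.9, 0.2, 91.9]
contact_force: [-2.5, -7.2, 10.9]
grip_width: 0.0006
gripper_force: 5.3
```

```bash
python3 -m crank '[0,0.1,0,0.3,0,0,0,0,0.2,0,0.5,0,0,0,0,0.2,0,0.6,0,0,0,0,0.2,0,0.6,0,0,0,0,0.2,0,0.6,0,0,0]'
python3 - <<'E'
from h import *
C=cam("wrist"); im=snapshot("wrist"); cv2.imwrite("pics/w4.png",im); print(tool()[0])
g=im[:,322].astype(int); red=[r for r in range(230) if g[r,2]>g[r,1]+30 and g[r,2]>90]; print(red, [(r,g[r].tolist()) for r in range(0,70,4)])
o=np.array([.5534,.0326]);u=np.array([np.cos(np.radians(92)),np.sin(np.radians(92))])
for n,x,z in [("fin ft",.016,.08),("fin bt",-.016,.08),("pivot",-.035,.05),("bar",-.125,.0455),("base back",-.14,.02)]:
    print(n,w2px(C,[*(o+u*x),z]).round(1))
im=snapshot("scene"); cv2.imwrite("pics/s4.png",cv2.resize(im[120:280,180:440],(800,492)))
E
```

```text
t: 20.37
tcp_pos: [0.5595, -0.0949, 0.0791]
orientation: [179.8, 0.2, 91.9]
contact_force: [-4.0, -6.9, 18.5]
grip_width: 0.0005
gripper_force: 8.9
[ 0.55942262 -0.0948874   0.07908909]
[41, 42, 43, 44, 45, 46, 47, 48, 49, 50, 51, 52, 53, 54, 55, 56, 222, 223] [(0, [70, 69, 78]), (4, [63, 62, 72]), (8, [38, 37, 54]), (12, [31, 31, 51]), (16, [31, 31, 51]), (20, [32, 32, 53]), (24, [33, 32, 53]), (28, [32, 32, 53]), (32, [34, 34, 54]), (36, [33, 33, 53]), (40, [34, 34, 68]), (44, [35, 37, 123]), (48, [35, 38, 123]), (52, [34, 36, 122]), (56, [83, 84, 131]), (60, [165, 165, 167]), (64, [183, 184, 185]), (68, [175, 175, 177])]
fin ft [316.3 -88.7]
fin bt [317.1   8.4]
pivot [318.5  69.3]
bar [319.7 228.6]
base back [320.2 234.6]
```

View pics/s4.png

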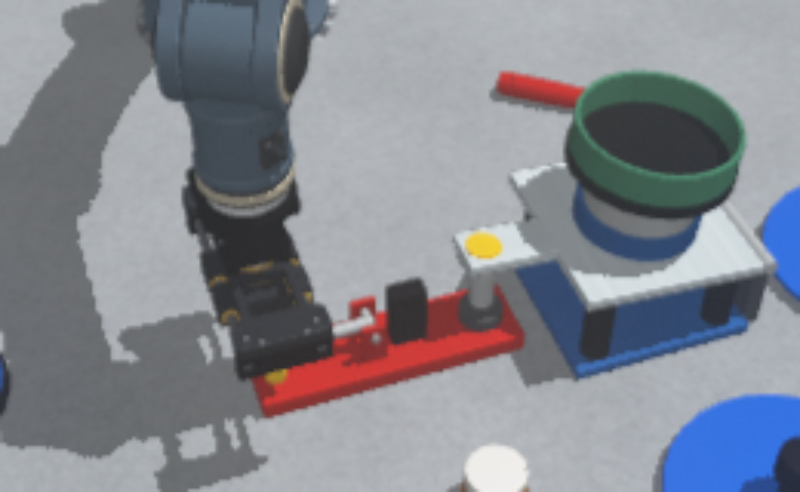

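View pics/w4.png

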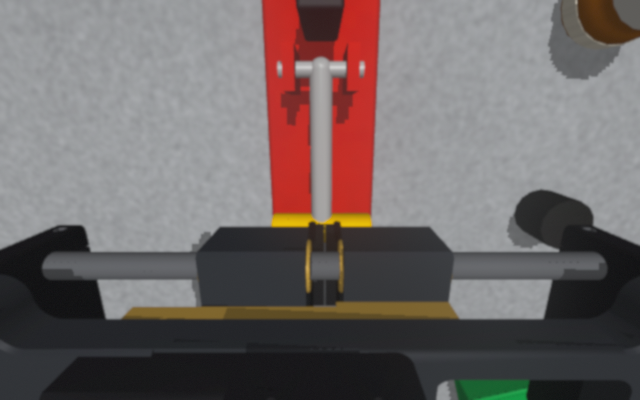

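The scene view shows the tongue raised on the saddle at (480,290). In the wrist view the pivot at (321,68) is within about 1 mm of where it should be along the jack, so the jack has not moved. Now I let the handle up.

```bash
python3 -m crank '[0,0,0,-0.8,0,0,0,0,0,0,-1.6,0,0,0,0,0.2,0,-2.5,0,0,0,0,0.5,0,-3.5,0,0,0,0,0.8,0,-4.5,0,0,0]'
python3 -m crank '[0,0.3,0,-0.8,0,0,0,0,0.6,0,-1.6,0,0,0,0,0.7,0,-2.4,0,0,0,0,0.7,0,-3.3,0,0,0,0,0.7,0,-3.8,0,0,0]'
python3 -m crank '[0,0,0,0,0,0,0,0,0,0,0,0,0,0,0,0,0,0,0,0,0,0,0,0,0,0,0,0,0,0,0,0,0,0,0]'
python3 - <<'E'
from h import *
C=cam("wrist"); im=snapshot("wrist"); cv2.imwrite("pics/w5.png",im)
o=np.array([.5534,.0326]);u=np.array([np.cos(np.radians(92)),np.sin(np.radians(92))])
for n,x,z in [("fin ft",.016,.08),("fin bt",-.016,.08),("pivot",-.035,.05),("bar",-.1093,.101)]:
    print(n,w2px(C,[*(o+u*x),z]).round(1))
g=im[:,318].astype(int); f=(g[:,2]>g[:,1]+40); print("red",np.flatnonzero(f[:230]))
h=cv2.cvtColor(im,cv2.COLOR_BGR2HSV); m=cv2.inRange(h,(18,130,70),(35,255,255)); m[245:]=0; m[:,:250]=0;m[:,400:]=0; N,_,st,ce=cv2.connectedComponentsWithStats(m); i=1+np.argmax(st[1:,4]); print(st[i],ce[i],px2w(C,ce[i],.101))
go([.5577,-.077,.137],92)
E
```

```text
t: 20.88
tcp_pos: [0.5586, -0.0824, 0.1224]
orientation: [179.9, -0.0, 92.0]
contact_force: [1.8, 1.0, 1.4]
grip_width: 0.0003
gripper_force: 0.7
t: 21.3
tcp_pos: [0.5577, -0.0758, 0.1607]
orientation: [180.0, -0.0, 92.0]
contact_force: [0.6, -0.3, -0.3]
grip_width: 0.0001
gripper_force: 0.0
t: 21.72
tcp_pos: [0.5573, -0.0759, 0.1594]
orientation: [-179.9, -0.0, 92.0]
contact_force: [-0.2, 0.6, -0.2]
grip_width: 0.0005
gripper_force: 0.0
fin ft [322.5  27.4]
fin bt [322.6  79.7]
pivot [322.8 109.1]
bar [322.6 219.7]
red [  0   1   2   3   4   5   6   7   8   9  10  11  12  13  14  15  16  17
  18  19  20  21  22  23  24  25  26  27  28  86  87  88  89  90  91  92
  93  94  95  96  97  98  99 100 101 102 209 210 211 212 213 214 222 223]
[ 280  207   89   24 1720] [323.975      216.72325581] [ 0.55806995 -0.07440044  0.101     ]
at [ 0.5573 -0.0759  0.1594] yaw 92.0 -> shift cm [-0.11  0.03  2.24] turn [-0.001 -0.    -0.   ]
```

View pics/w5.png

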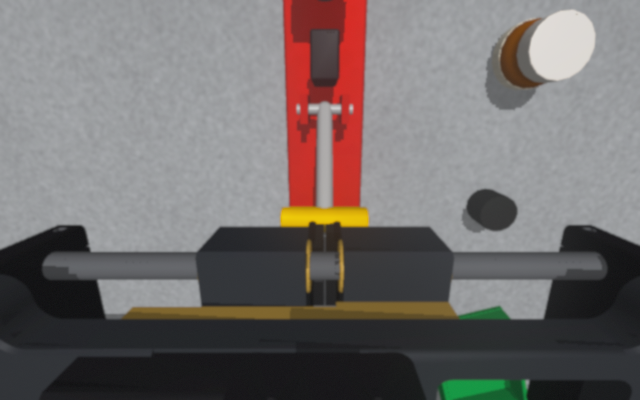

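The handle is fully up, with the bar at (324,217), and the jack is still in place. Now the second, final push.

```bash
python3 -m crank '[0,0,0,0.6,0,0,0,0,0,0,1.3,0,0,0,0,0,0,2,0,0,0,0,0,0,2.2,0,0,0,0,0,0,2.2,0,0,0]'
python3 -m crank '[0,-0.4,0,0.8,0,0,0,0,-0.8,0,1.4,0,0,0,0,-1.1,0,2,0,0,0,0,-1.4,0,2.6,0,0,0,0,-1.6,0,3.2,0,0,0]'
python3 -m crank '[0,-0.1,0,0.5,0,0,0,0,-0.2,0,1,0,0,0,0,-0.3,0,1.5,0,0,0,0,-0.3,0,2,0,0,0,0,-0.3,0,2.4,0,0,0]'
python3 -m crank '[0,0,0,0.2,0,0,0,0,0,0,0.4,0,0,0,0,0,0,0.4,0,0,0,0,0,0,0.4,0,0,0,0,0,0,0.4,0,0,0]'
```

```text
t: 22.18
tcp_pos: [0.5569, -0.0758, 0.1366]
orientation: [-179.9, -0.0, 92.0]
contact_force: [-0.6, -0.3, 0.7]
grip_width: 0.0006
gripper_force: 0.0
t: 22.6
tcp_pos: [0.5588, -0.0927, 0.1057]
orientation: [179.9, 0.0, 92.0]
contact_force: [-0.7, -0.2, 10.4]
grip_width: 0.0004
gripper_force: 5.2
t: 23.02
tcp_pos: [0.5589, -0.0974, 0.0825]
orientation: [179.9, 0.1, 91.9]
contact_force: [-1.7, -4.2, 12.2]
grip_width: 0.0005
gripper_force: 5.3
t: 23.43
tcp_pos: [0.559, -0.0976, 0.0793]
orientation: [179.9, 0.1, 91.9]
contact_force: [-2.3, -2.9, 13.1]
grip_width: 0.0002
gripper_force: 7.1
```

```bash
python3 -m crank '[0,0,0,0.1,0,0,0,0,0,0,0.2,0,0,0,0,0,0,0.2,0,0,0,0,0,0,0.2,0,0,0,0,0,0,0.2,0,0,0]'
python3 -m crank '[0,0,0,0,0,0,0,0,0,0,0,0,0,0,0,0,0,0,0,0,0,0,0,0,0,0,0,0,0,0,0,0,0,0,0]'
python3 - <<'E'
from h import *
C=cam("wrist"); im=snapshot("wrist"); o=np.array([.5534,.0326]);u=np.array([np.cos(np.radians(92)),np.sin(np.radians(92))])
for n,x,z in [("fin bt",-.016,.08),("pivot",-.035,.05)]: print(n,w2px(C,[*(o+u*x),z]).round(1))
g=im.astype(int); print("red rows",np.flatnonzero((g[:230,306,2]>g[:230,306,1]+40)), "base cols",np.flatnonzero(g[150,:,2]>g[150,:,1]+60)[[0,-1]])
print("expected base cols",[w2px(C,[*(o+u*-.08+s*.035*np.array([u[1],-u[0]])),.02]).round(1) for s in(-1,1)])
S=cam("scene"); im=snapshot("scene"); h=cv2.cvtColor(im,cv2.COLOR_BGR2HSV); m=cv2.inRange(h,(18,150,120),(32,255,255)); m[:185]=0;m[225:]=0;m[:,:320]=0;m[:,:][:,352:]=0
N,_,st,ce=cv2.connectedComponentsWithStats(m); i=1+np.argmax(st[1:,4]); print("dot",ce[i],"down/up pred",w2px(S,[.551,.1015,.088]),w2px(S,[.551,.1015,.107]))
E
```

```text
t: 23.85
tcp_pos: [0.5591, -0.0977, 0.0786]
orientation: [179.8, 0.1, 91.9]
contact_force: [-6.0, -2.0, 24.5]
grip_width: 0.0005
gripper_force: 12.3
t: 24.27
tcp_pos: [0.5591, -0.0977, 0.0787]
orientation: [179.8, 0.1, 91.9]
contact_force: [-5.9, -2.3, 24.4]
grip_width: 0.0004
gripper_force: 12.3
fin bt [3.183e+02 3.000e-01]
pivot [319.5  63.5]
red rows [ 34  35  36  37  38  39  40  41  42  43  44  45  46  47  48  49  50  51
  52  53  54  72  73  74  75  76  77  78  79  80  81  82  83  84  85  86
  87  88  89  90  91  92  93  94  95  96  97  98  99 100 101 102 103 104
 105 106 107 108 109 110 111 112 113 114 115 116 117 118 119 120 121 122
 123 124 125 126 127 128 129 130 131 132 133 134 135 136 137 138 139 140
 141 142 143 144 145 146 147 148 149 150 151 152 153 154 155 156 157 158
 159 160 161 162 163 164 165 166 167 168 169 170 171 172 173 174 175 176
 177 178 179 180 181 182 183 184 185 186 187 188 189 190 191 192 193 194
 195 196 197 198 199 200 201 202 203 204 205 206 207 208 209 210 212 213
 214 215 216 217 218 219 224 225] base cols [271 374]
expected base cols [array([266.6, 145.6]), array([374.3, 145.3])]
dot [336.85074627 199.6119403 ] down/up pred [335.61943784 205.20701718] [335.93149381 200.16462405]
```

The handle is hard on its stop, the jack is in place (pivot rows 55–71 against a predicted 63.5), and the tongue is up (dot at row 199.6, where a raised deck should show at about 200). Handing in.

```bash
python3 -c "
from cell import sign_off
print(sign_off())"
```

```text
the job is handed in; nothing more can be done
None
```

Job handed in at about 24 s; no verdict was returned. My last readings: lid flat on the mat, trial stroke done, jack's saddle within about 2 mm of the lift pad's centre, and the handle held down on its stop with the feeder raised. I viewed 11 pictures, one over the limit of 10.

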